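# Close the leak-test chamber evenly

### The arm

A 7-joint arm with a two-finger parallel gripper is mounted at the origin on a cart in front of the work surface, level with it; the furniture and walls round the work are solid. World frame = base frame: x ahead of the robot, y to its left, z up, the work surface at z = 0. Lengths are in m, angles in rad, forces in N, time in s.
With the tool pointing down it reaches from about 0.4 to 0.85 m from the base axis. Payload 10.4 kg.
Tool frame: the origin (TCP) lies midway between the tips of the shut fingers; the grasp point (between the pads) lies 19 mm behind it; z points along the fingers, y is the line along which they close (so a half turn about z gives the same grasp; the last joint's range is limited). The gripper opens to 85 mm and grips with 20 to 120 N. Pads are 22 mm wide; open, the fingers measure 114 mm over their backs; the gripper's body (76 mm by 85 mm) begins 54 mm behind the grasp point. The pads swing forward as they close: fully open they stand 13 mm farther back than shut.
Start: joints at [-1.144, 0.332, -0.065, 1.46, 0.022, 1.35, -0.088], TCP at [0.272, 0.563, 0.231] pointing down, gripper open.
Joint ranges: [-2.6, 2.6], [-0.5, 2.12], [-1.47, 1.34], [0.16, 2.42], [-1.27, 4.41], [0.06, 2.06], [-2.6, 2.6]. Speed limits (rad/s): [2.22, 2.22, 2.79, 2.79, 3.14, 3.14, 3.14].

### API

Orientations are given as a unit quaternion [x, y, z, w].
In Python, from workcell import get_obs, camera, camera_params, hand_in gives the robot as it stands.
- The arm moves only by the tool carry_out, never from a script. Its argument "commands" is a list that holds one entry, the list of rows, each a list of 6 numbers: the shift along the tool's x, y, z in units of 40 mm (1.0 is 40 mm), then the turn, a rotation vector about the tool's x, y, z in units of 6 degrees (1.0 is 6 degrees). In form: [[[x, y, z, ax, ay, az], ...]]. A call has 1 to 20 rows; each row shifts and turns the commanded pose from where the row before left it, along the tool's axes as they then stand; what a row does not reach is not made up. A row lasts 1/12 s, in which the tool goes at most 41.7 mm and 7.16 degrees, less where a joint would pass 70% of its speed; a pose out of reach is approached as far as the arm can. A call is refused whole if a number of a shift passes 1 or a number of a turn 1, either way. A call with a gripper value outside its range is refused whole. "hand" is the closure, from -1 (fully open) to 1 (shut), set as the call begins (left out, the last holds). The fingers move at their own pace and stop on an object; "force" is the grip in N (left out, the last holds). Time passes only in rows, so rows that do not move let the fingers close. It gives the time, the measured TCP pose, the force, the opening and the grip force at its end, in the units of the state.
- get_obs(): the state, without advancing time (a new reading comes with each control period).
- camera(name): name is "scene" or "top" or "wrist"; returns the picture (384x512x3 uint8, red, green, blue); there is no depth.
- camera_params(name): a dict with "mtx" (3x3 intrinsics, pixels), "R" (3x3) and "t" (3): a world point X has camera coordinates R X + t. Camera axes: x right, y down, z forward; pixel columns grow to the right and rows downward; lengths in m; the calibration is good to about 2 mm. A picture is of the moment at which its call begins: read the wrist's pose just before it. camera_params takes no time and is no camera call; for the wrist camera it gives the pose at the moment of the call.
- hand_in(): hands the job in; it is judged then, once.
The state is a dict: "clock": time; "joint_pos": joint angles; "joint_velocities": joint speeds; "tau": joint torques, N m; "position": TCP position; "ee_rot": TCP orientation; "ft_force": force on the tool from outside, world axes, zero at the start; "torque": the same for the moment, N m; "grip_width": opening from 0.0 (shut) to 1.0 (fully open); "grasp_force": force on a finger pad.
Only numpy, scipy, OpenCV 4.12 (cv2) and the standard library are available. Lean on these libraries where they do the work, as an engineer would, in place of code of your own. Each camera call takes 0.05 s, during which the arm holds its last target. There are 200 camera calls.

### The job

Hand-tighten the four star knobs of the leak-test chamber's cover evenly, in crosswise order and in two passes: first turn each knob clockwise only until you feel it begin to grip the seal, going from a knob to the one diagonally opposite before the other pair, and only when all four grip go round crosswise once more and make each properly tight. The seal must not be crushed by overtightening; leave the things round the chamber where they are and let go at the end.

Things in the scene. Friction and masses are not known exactly. Their poses are not given: they have to be found in the camera images.
- chamber: leak-test chamber, fixed to the bench: square aluminium box 150 x 150 mm with a blue cover (top face 58 mm above the bench), a round window in its middle and a black star knob near each corner. Origin: centre of its underside; x axis away from the robot, y to the left, turned by up to 0.4 rad. Knob a lies diagonally across from c, and b from d. The knobs turn but do not rise or sink
- grip_a (a point): point on the vertical axis of knob a (near left; at -50, +50 mm in the chamber's x, y), 87 mm above the bench: where to grip it. The knob is round, 40 mm across its lobes, from 70 to 98 mm above the bench, on a steel collar 24 mm wide. Grip it with about 40 N, or it may slip. The point is fixed to the chamber and does not turn
- grip_b (a point): point on the vertical axis of knob b (far left; at +50, +50 mm in the chamber's x, y), 87 mm above the bench: where to grip it. The knob is round, 40 mm across its lobes, from 70 to 98 mm above the bench, on a steel collar 24 mm wide. Grip it with about 40 N, or it may slip. The point is fixed to the chamber and does not turn
- grip_c (a point): point on the vertical axis of knob c (far right; at +50, -50 mm in the chamber's x, y), 87 mm above the bench: where to grip it. The knob is round, 40 mm across its lobes, from 70 to 98 mm above the bench, on a steel collar 24 mm wide. Grip it with about 40 N, or it may slip. The point is fixed to the chamber and does not turn
- grip_d (a point): point on the vertical axis of knob d (near right; at -50, -50 mm in the chamber's x, y), 87 mm above the bench: where to grip it. The knob is round, 40 mm across its lobes, from 70 to 98 mm above the bench, on a steel collar 24 mm wide. Grip it with about 40 N, or it may slip. The point is fixed to the chamber and does not turn
- knob_a (a joint): angle of knob a (near left), rad: 0 at the start, grows as it is tightened (clockwise from above). It runs free for 0.2 to 1.1 rad (unlike for each knob, not visible), against 0.33 N m of friction; then it begins to grip: the torque steps up by 0.10 and climbs 0.15 N m per rad. Tight: 0.85 rad after it began to grip (0.55 N m). Crushed: 1.4 rad after (0.64 N m). It stays put when let go
- knob_b (a joint): angle of knob b (far left), rad: 0 at the start, grows as it is tightened (clockwise from above). It runs free for 0.2 to 1.1 rad (unlike for each knob, not visible), against 0.33 N m of friction; then it begins to grip: the torque steps up by 0.10 and climbs 0.15 N m per rad. Tight: 0.85 rad after it began to grip (0.55 N m). Crushed: 1.4 rad after (0.64 N m). It stays put when let go
- knob_c (a joint): angle of knob c (far right), rad: 0 at the start, grows as it is tightened (clockwise from above). It runs free for 0.2 to 1.1 rad (unlike for each knob, not visible), against 0.33 N m of friction; then it begins to grip: the torque steps up by 0.10 and climbs 0.15 N m per rad. Tight: 0.85 rad after it began to grip (0.55 N m). Crushed: 1.4 rad after (0.64 N m). It stays put when let go
- knob_d (a joint): angle of knob d (near right), rad: 0 at the start, grows as it is tightened (clockwise from above). It runs free for 0.2 to 1.1 rad (unlike for each knob, not visible), against 0.33 N m of friction; then it begins to grip: the torque steps up by 0.10 and climbs 0.15 N m per rad. Tight: 0.85 rad after it began to grip (0.55 N m). Crushed: 1.4 rad after (0.64 N m). It stays put when let go
- foot_a: foot of the screw under knob a, hidden in the chamber; origin: centre of its lower face. It sinks 5 mm per rad, seal met or not. Push on the seal, N = (torque while turning, N m - 0.33) / 0.005: 20 when it begins to grip, 45 when tight. With the hand stopped, friction (either way) shifts the torque felt: compare readings taken alike, after equal small steps of turn
- foot_b: foot of the screw under knob b, hidden in the chamber; origin: centre of its lower face. It sinks 5 mm per rad, seal met or not. Push on the seal, N = (torque while turning, N m - 0.33) / 0.005: 20 when it begins to grip, 45 when tight. With the hand stopped, friction (either way) shifts the torque felt: compare readings taken alike, after equal small steps of turn
- foot_c: foot of the screw under knob c, hidden in the chamber; origin: centre of its lower face. It sinks 5 mm per rad, seal met or not. Push on the seal, N = (torque while turning, N m - 0.33) / 0.005: 20 when it begins to grip, 45 when tight. With the hand stopped, friction (either way) shifts the torque felt: compare readings taken alike, after equal small steps of turn
- foot_d: foot of the screw under knob d, hidden in the chamber; origin: centre of its lower face. It sinks 5 mm per rad, seal met or not. Push on the seal, N = (torque while turning, N m - 0.33) / 0.005: 20 when it begins to grip, 45 when tight. With the hand stopped, friction (either way) shifts the torque felt: compare readings taken alike, after equal small steps of turn
- parts_dish: small black open dish with packets, 44 x 58 x 24 mm, loose beside the chamber; leave alone. Origin: centre of its underside
- tape_roll: black tape roll, 62 mm across, 19 mm tall, lying loose beyond the chamber; leave alone. Origin: centre of its underside
- cell: round black and copper battery cell, 14 mm thick, 50 mm long, lying loose beside the chamber; leave alone. Origin: centre of its underside
There are look-alikes about, which are no part of the job. There is more than one size of the chamber; the job needs the larger.

How it is judged:
By the outcome, as a careful person would: the job done as asked, in the order asked, and still so for the second after the job is handed in, with the robot touching nothing.
It also fails if it takes over 72 s, if anything falls off the work surface, if the arm or the gripper's body presses on something with over 40 N, if the wrist force passes 120 N, or if a joint passes its speed limit or range.

## Working session

There is one attempt and no reset: what is moved stays moved. The work goes in short steps, Python scripts to look and compute and a tool call to move; the robot and the scene stay as the last step left them, time stands still between calls to the robot, and variables do not carry over. Pictures are saved under pics/ and viewed, at most 10 in all, crops included, and the job is handed in when it is done.

Besides the shell and the picture viewer there is one more tool, called as name(argument=value, ...) on one line, values as JSON. carry_out: Moves the arm, as the interface text tells. Its arguments: {"type":"object","properties":{"commands":{"type":"array"},"hand":{"type":"number"},"force":{"type":"number"}},"required":["commands"]}

```bash
mkdir -p pics
python3 - <<'E'
from workcell import *
import cv2,numpy as np
o=get_obs();print({k:np.round(v,3).tolist() for k,v in o.items()})
a=camera("top");b=camera("scene")
cv2.imwrite("pics/top.png",a[:,:,::-1]);cv2.imwrite("pics/scene.png",b[:,:,::-1])
for n in("top","wrist"):
    p=camera_params(n);print(n,{k:np.round(v,3).tolist() for k,v in p.items()})
E
```

```text
{'clock': 0.0, 'joint_pos': [-1.144, 0.333, -0.065, 1.461, 0.022, 1.35, -0.089], 'joint_velocities': [-0.001, 0.0, -0.002, -0.001, 0.0, 0.002, -0.001], 'tau': [-0.001, -62.545, 0.049, -39.159, 0.016, 0.01, 0.0], 'position': [0.272, 0.562, 0.231], 'ee_rot': [0.223, 0.975, -0.001, -0.0], 'ft_force': [-0.092, 0.173, -0.742], 'torque': [0.005, 0.061, -0.003], 'grasp_force': 0.0, 'grip_width': 1.0}
top {'mtx': [[411.722, 0.0, 249.167], [0.0, 411.722, 193.743], [0.0, 0.0, 1.0]], 'R': [[0.011, -1.0, -0.018], [-0.999, -0.01, -0.042], [0.042, 0.018, -0.999]], 't': [-0.167, 0.551, 0.982]}
wrist {'mtx': [[274.439, 0.0, 256.189], [0.0, 274.439, 192.428], [0.0, 0.0, 1.0]], 'R': [[0.435, 0.901, -0.001], [0.858, -0.414, 0.303], [0.273, -0.132, -0.953]], 't': [-0.624, -0.039, 0.38]}
```

View pics/top.png

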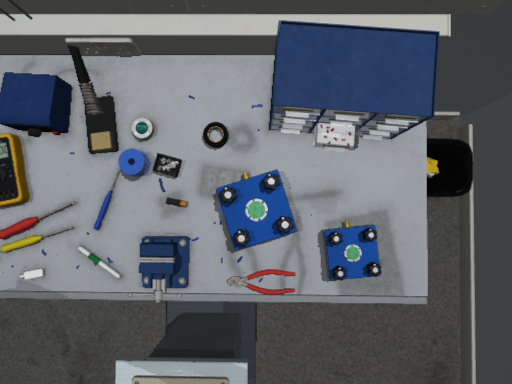

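View pics/scene.png

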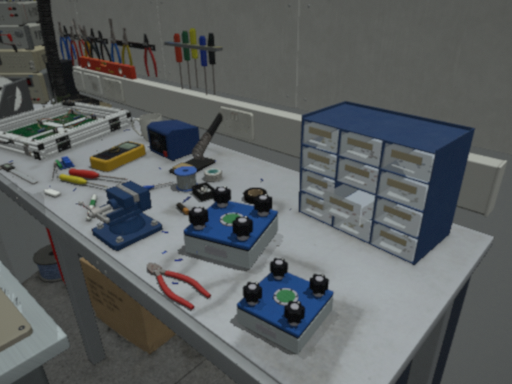

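The two chambers are at (256,210) and (353,252). The first is clearly bigger, and it has the tape roll, dish and cell around it. I'll measure both and confirm in an enlarged crop.

```bash
cat > h.py <<'E'
from workcell import *
import cv2,numpy as np
from scipy.spatial.transform import Rotation as Ro
def ray(p,uv,z):
    d=p["R"].T@np.linalg.inv(p["mtx"])@np.array([uv[0],uv[1],1.]);c=-p["R"].T@p["t"]
    return c+d*(z-c[2])/d[2]
def proj(p,X):
    q=p["mtx"]@(p["R"]@np.array(X)+p["t"]);return q[:2]/q[2]
E
python3 - <<'E'
from h import *
a=cv2.imread("pics/top.png");p=camera_params("top")
hsv=cv2.cvtColor(a,cv2.COLOR_BGR2HSV)
m=cv2.inRange(hsv,(105,150,60),(125,255,255));m[:160]=0;m[:,:205]=0
m=cv2.morphologyEx(m,cv2.MORPH_OPEN,np.ones((3,3)))
g=cv2.inRange(hsv,(60,80,50),(95,255,255));g[:160]=0;g[:,:205]=0
for x0,x1 in((205,310),(310,400)):
    s=np.zeros_like(m);s[:,x0:x1]=m[:,x0:x1]
    pts=np.argwhere(s)[:,::-1]
    W=np.array([ray(p,q,.058)[:2] for q in pts]).astype(np.float32)
    r=cv2.minAreaRect(W);print(r)
    s=np.zeros_like(g);s[:,x0:x1]=g[:,x0:x1];c=np.argwhere(s)[:,::-1].mean(0);print("win",c,ray(p,c,.058))
c=cv2.resize(a[160:290,200:400],None,fx=4,fy=4,interpolation=cv2.INTER_CUBIC);cv2.imwrite("pics/crop.png",c)
E
```

```text
((0.5145527124404907, -0.17782974243164062), (0.1483435034751892, 0.1483996957540512), 17.960071563720703)
win [255.82790698 209.52093023] [ 0.51452098 -0.17770146  0.058     ]
((0.4194669723510742, -0.39694416522979736), (0.11421540379524231, 0.11349012702703476), 6.760923385620117)
win [352.49206349 252.9047619 ] [ 0.41840462 -0.39807345  0.058     ]
```

View pics/crop.png

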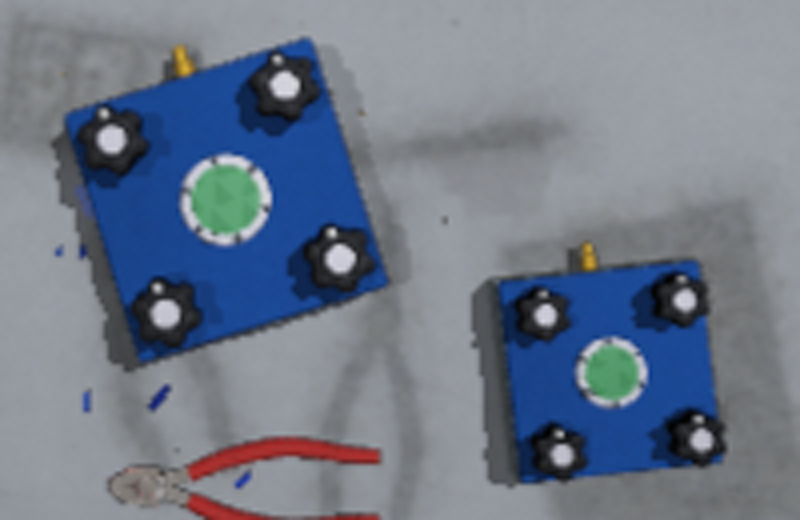

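The crop shows both chambers. The one at crop (225,200) has a 148 mm cover and is the larger, so it's the one meant. The one at (610,372) measures 114 mm and is the look-alike.

```bash
cat >> h.py <<'E'
C=np.array([.5145,-.1778]);T=np.radians(17.96)
KN={k:np.r_[C+np.array([[np.cos(T),-np.sin(T)],[np.sin(T),np.cos(T)]])@v,.068] for k,v in dict(a=(-.05,.05),b=(.05,.05),c=(.05,-.05),d=(-.05,-.05)).items()}
def units(X,pos=None):
    o=get_obs();R=Ro.from_quat(o["ee_rot"]).as_matrix()
    return np.round(R.T@(np.array(X)-(o["position"] if pos is None else pos))/.04,2)
def st():
    o=get_obs();R=Ro.from_quat(o["ee_rot"]).as_matrix()
    print("t",round(o["clock"],2),"p",np.round(o["position"],4),"yawx",round(np.arctan2(R[1,0],R[0,0]),3),"tilt",np.round(R[:2,2],3),"M",np.round(o["torque"],3),"tau7",np.round(o["tau"][6],3),"j7",np.round(o["joint_pos"][6],3),"F",np.round(o["ft_force"],1),"gf",round(float(o["grasp_force"]),1),"w",round(float(o["grip_width"]),3))
E
python3 - <<'E'
from h import *
print(KN);st();p=get_obs()["position"]
w=np.array([.45,.25,.2]);print(units(w),units(KN['a']+[0,0,.1],w))
for s in "abcd": print(s,units(KN[s],KN['a']))
E
```

```text
{'a': array([ 0.45151875, -0.14565405,  0.068     ]), 'b': array([ 0.54664595, -0.11481875,  0.068     ]), 'c': array([ 0.57748125, -0.20994595,  0.068     ]), 'd': array([ 0.48235405, -0.24078125,  0.068     ])}
t 0.1 p [0.2716 0.5625 0.2306] yawx 2.692 tilt [-0.001 -0.001] M [-0.008 -0.026  0.051] tau7 -0.0 j7 -0.089 F [ 0.7 -0.6  0.3] gf 0.0 w 1.0
[-7.41 -5.1   0.77] [-4.33 -8.89  0.81]
a [0. 0. 0.]
b [-1.81  1.73 -0.  ]
c [-3.53 -0.08  0.  ]
d [-1.73 -1.81  0.  ]
```

carry_out(commands=[[[-0.823,-0.567,0.085,0,0,0],[-0.823,-0.567,0.085,0,0,0],[-0.823,-0.567,0.085,0,0,0],[-0.823,-0.567,0.085,0,0,0],[-0.823,-0.567,0.085,0,0,0],[-0.823,-0.567,0.085,0,0,0],[-0.823,-0.567,0.085,0,0,0],[-0.823,-0.567,0.085,0,0,0],[-0.823,-0.567,0.085,0,0,0],[-0.433,-0.889,0.08,0,0,0],[-0.433,-0.889,0.08,0,0,0],[-0.433,-0.889,0.08,0,0,0],[-0.433,-0.889,0.08,0,0,0],[-0.433,-0.889,0.08,0,0,0],[-0.433,-0.889,0.08,0,0,0],[-0.433,-0.889,0.08,0,0,0],[-0.433,-0.889,0.08,0,0,0],[-0.433,-0.889,0.08,0,0,0],[-0.433,-0.889,0.08,0,0,0],[0,0,0,0,0,0]]], hand=-1, force=45)

```text
clock: 1.77
position: [0.4496, -0.1529, 0.1684]
ee_rot: [0.227, 0.974, -0.001, 0.0]
ft_force: [-1.1, 0.0, -0.7]
grip_width: 1.006
grasp_force: 0.0
```

Run:
```python
from h import *
st();print(get_obs()["joint_pos"].round(2) if hasattr(get_obs()["joint_pos"],'round') else get_obs()["joint_pos"])
p=camera_params("wrist");im=camera("wrist");cv2.imwrite("pics/w1.png",im[:,:,::-1])
for k in "abcd": print(k,proj(p,KN[k]+[0,0,.03]).round(1))
print(proj(p,np.r_[C,.058]).round(1),units(KN['a']))
g=cv2.inRange(cv2.cvtColor(im,cv2.COLOR_RGB2HSV),(60,80,50),(95,255,255))
c=np.argwhere(g)[:,::-1].mean(0) if g.any() else None;print(g.sum()/255,c, ray(p,c,.058) if c is not None else 0)
```

```text
t 1.77 p [ 0.4496 -0.1529  0.1684] yawx 2.683 tilt [-0.    -0.002] M [-0.001  0.053  0.03 ] tau7 2.238 j7 1.365 F [-1.1  0.  -0.7] gf 0.0 w 1.006
[-0.32  0.03  0.57  1.95 -0.02  1.16  1.37]
a [265.3 202. ]
b [341.6 276.7]
c [261.9 337.6]
d [185.2 274.7]
[262.5 253. ] [0.01 0.1  2.51]
1400.0 [186.34428571 255.46642857] [ 0.48191158 -0.25061266  0.058     ]
```

View pics/w1.png

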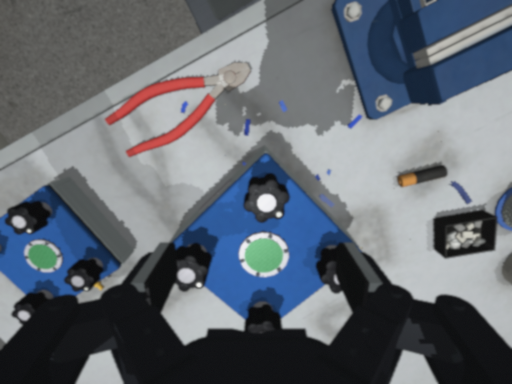

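The wrist picture shows knob a at (266,203), where (265,202) was predicted. The window is at (263,253), predicted (262.5,253). So the pose is good to under 1 mm, and I'll descend on knob a.

carry_out(commands=[[[0,0,0,0,0,0],[0,0,0.62,0,0,0],[0,0,0.62,0,0,0],[0,0,0.62,0,0,0],[0,0,0.62,0,0,0],[0,0,0,0,0,0],[0,0,0,0,0,0],[0,0,0,0,0,0]]])

```text
clock: 2.48
position: [0.452, -0.1447, 0.0707]
ee_rot: [0.222, 0.975, 0.0, 0.001]
ft_force: [0.0, -0.2, 0.1]
grip_width: 0.998
grasp_force: 0.0
```

Run:
```python
from h import *
st();print(units(KN['a']))
```

```text
t 2.48 p [ 0.452  -0.1447  0.0707] yawx 2.693 tilt [0.001 0.   ] M [-0.024  0.045  0.048] tau7 0.011 j7 1.441 F [ 0.  -0.2  0.1] gf 0.0 w 0.998
[ 0.   -0.03  0.07]
```

carry_out(commands=[[[0,-0.03,0.05,0,0,0],[0,0,0,0,0,0],[0,0,0,0,0,0],[0,0,0,0,0,0],[0,0,0,0,0,0],[0,0,0,0,0,0],[0,0,0,0,0,0],[0,0,0,0,0,0]]], hand=1, force=45)

```text
clock: 3.15
position: [0.4518, -0.145, 0.0687]
ee_rot: [0.222, 0.975, 0.001, 0.001]
ft_force: [-0.9, 7.1, 10.4]
grip_width: 0.454
grasp_force: 44.1
```

Run:
```python
from h import *
st();print(units(KN['a']))
```

```text
t 3.15 p [ 0.4518 -0.145   0.0687] yawx 2.693 tilt [0.002 0.002] M [1.412 0.246 0.101] tau7 -0.049 j7 1.447 F [-0.9  7.1 10.4] gf 44.1 w 0.454
[ 0.   -0.02  0.02]
```

carry_out(commands=[[[0,0,0,0,0,0.5],[0,0,0,0,0,0.5],[0,0,0,0,0,0.5],[0,0,0,0,0,0.3]]])

```text
clock: 3.48
position: [0.4519, -0.1449, 0.0687]
ee_rot: [0.314, 0.949, 0.001, 0.001]
ft_force: [-1.6, 7.0, 11.0]
grip_width: 0.454
grasp_force: 44.0
```

```bash
cat >> h.py <<'E'
def rd(n=4):
    a=[]
    for i in range(n):
        o=get_obs();R=Ro.from_quat(o["ee_rot"]).as_matrix();a.append([o["torque"][2],o["tau"][6],np.arctan2(R[1,0],R[0,0]),o["joint_velocities"][6]]);camera("top") if i<n-1 else 0
    print(np.round(a,3).tolist());print("MEAN",np.mean(a,0).round(3));st()
E
python3 - <<'E'
from h import *
rd()
E
```

```text
[[0.354, -0.021, 2.502, -0.333], [0.178, 0.026, 2.501, 0.071], [-0.132, -0.584, 2.503, 0.031], [-0.164, -0.058, 2.504, 0.007]]
MEAN [ 0.059 -0.159  2.503 -0.056]
t 3.63 p [ 0.4519 -0.1449  0.0687] yawx 2.504 tilt [0.002 0.002] M [ 1.461  0.218 -0.164] tau7 -0.058 j7 1.263 F [-0.9  6.6 10.5] gf 44.1 w 0.456
```

carry_out(commands=[[[0,0,0,0,0,0.5],[0,0,0,0,0,0.5],[0,0,0,0,0,0.3]]])

```text
clock: 3.88
position: [0.452, -0.1448, 0.0687]
ee_rot: [0.378, 0.926, 0.001, 0.001]
ft_force: [-1.5, 7.1, 10.1]
grip_width: 0.458
grasp_force: 44.0
```

Run:
```python
from h import *
rd(1)
```

```text
[[0.339, 0.0, 2.366, -0.333]]
MEAN [ 0.339  0.     2.366 -0.333]
t 3.88 p [ 0.452  -0.1448  0.0687] yawx 2.366 tilt [0.002 0.002] M [1.422 0.171 0.339] tau7 0.0 j7 1.129 F [-1.5  7.1 10.1] gf 44.0 w 0.458
```

carry_out(commands=[[[0,0,0,0,0,0.5],[0,0,0,0,0,0.5],[0,0,0,0,0,0.3]]])

```text
clock: 4.13
position: [0.452, -0.1448, 0.0687]
ee_rot: [0.44, 0.898, 0.001, 0.001]
ft_force: [-1.5, 6.5, 9.9]
grip_width: 0.452
grasp_force: 44.0
```

Run:
```python
from h import *
rd(1)
```

```text
[[0.343, -0.014, 2.23, -0.334]]
MEAN [ 0.343 -0.014  2.23  -0.334]
t 4.13 p [ 0.452  -0.1448  0.0687] yawx 2.23 tilt [0.002 0.002] M [1.474 0.101 0.343] tau7 -0.014 j7 0.997 F [-1.5  6.5  9.9] gf 44.0 w 0.452
```

Noise is about 0.01, so a grip step of 0.10 will show clearly.

carry_out(commands=[[[0,0,0,0,0,0.5],[0,0,0,0,0,0.5],[0,0,0,0,0,0.3]]])

```text
clock: 4.38
position: [0.4521, -0.1447, 0.0687]
ee_rot: [0.5, 0.866, 0.001, 0.001]
ft_force: [-0.6, 7.8, 9.7]
grip_width: 0.452
grasp_force: 43.9
```

Run:
```python
from h import *
rd(1)
```

```text
[[0.387, -0.053, 2.094, -0.331]]
MEAN [ 0.387 -0.053  2.094 -0.331]
t 4.38 p [ 0.4521 -0.1447  0.0687] yawx 2.094 tilt [0.002 0.002] M [1.51  0.082 0.387] tau7 -0.053 j7 0.865 F [-0.6  7.8  9.7] gf 43.9 w 0.452
```

carry_out(commands=[[[0,0,0,0,0,0.5],[0,0,0,0,0,0.5],[0,0,0,0,0,0.3]]])

```text
clock: 4.63
position: [0.4522, -0.1447, 0.0687]
ee_rot: [0.558, 0.83, 0.002, 0.0]
ft_force: [-0.8, 6.6, 9.3]
grip_width: 0.455
grasp_force: 44.0
```

Run:
```python
from h import *
rd(1)
```

```text
[[0.456, -0.121, 1.958, -0.331]]
MEAN [ 0.456 -0.121  1.958 -0.331]
t 4.63 p [ 0.4522 -0.1447  0.0687] yawx 1.958 tilt [0.002 0.002] M [ 1.492 -0.028  0.456] tau7 -0.121 j7 0.733 F [-0.8  6.6  9.3] gf 44.0 w 0.455
```

Knob a grips: the torque reads 0.456 against 0.34 while free, about 0.1 rad past onset at yaw 2.07. Next is knob c, diagonally across.

carry_out(commands=[[[0,0,0,0,0,0],[0,0,0,0,0,0],[0,0,0,0,0,0],[0,0,0,0,0,0],[0,0,-0.75,0,0,0],[0,0,-0.75,0,0,0],[-0.667,0.577,0,0,0,0],[-0.667,0.577,0,0,0,0],[-0.667,0.577,0,0,0,0],[-0.667,0.577,0,0,0,0],[0,0,0,0,0,0],[0,0,0.75,0,0,0],[0,0,0.75,0,0,0],[0,0,0,0,0,0],[0,0,0,0,0,0],[0,0,0,0,0,0]]], hand=-1)

```text
clock: 5.97
position: [0.5769, -0.2107, 0.069]
ee_rot: [0.558, 0.83, 0.0, 0.001]
ft_force: [0.2, 0.6, 0.8]
grip_width: 1.003
grasp_force: 0.0
```

Run:
```python
from h import *
st();print(units(KN['c']))
```

```text
t 5.97 p [ 0.5769 -0.2107  0.069 ] yawx 1.959 tilt [ 0.001 -0.   ] M [-0.047 -0.025 -0.007] tau7 0.016 j7 0.919 F [0.2 0.6 0.8] gf 0.0 w 1.003
[0.01 0.02 0.03]
```

carry_out(commands=[[[0.01,0.02,0.02,0,0,0],[0,0,0,0,0,0],[0,0,0,0,0,0],[0,0,0,0,0,0],[0,0,0,0,0,0],[0,0,0,0,0,0],[0,0,0,0,0,0],[0,0,0,0,0,0],[0,0,0,0,0,0.5],[0,0,0,0,0,0.5],[0,0,0,0,0,0.5],[0,0,0,0,0,0.3]]], hand=1, force=45)

```text
clock: 6.97
position: [0.5783, -0.2092, 0.068]
ee_rot: [0.634, 0.773, 0.001, 0.001]
ft_force: [1.4, 2.3, 5.7]
grip_width: 0.454
grasp_force: 45.0
```

Run:
```python
from h import *
rd(1)
```

```text
[[0.345, -0.044, 1.769, -0.306]]
MEAN [ 0.345 -0.044  1.769 -0.306]
t 6.97 p [ 0.5783 -0.2092  0.068 ] yawx 1.769 tilt [0.003 0.   ] M [ 0.273 -0.149  0.345] tau7 -0.044 j7 0.747 F [1.4 2.3 5.7] gf 45.0 w 0.454
```

carry_out(commands=[[[0,0,0,0,0,0.5],[0,0,0,0,0,0.5],[0,0,0,0,0,0.3]]])

```text
clock: 7.22
position: [0.5784, -0.2093, 0.068]
ee_rot: [0.685, 0.729, 0.001, 0.001]
ft_force: [1.7, 1.5, 5.5]
grip_width: 0.454
grasp_force: 45.1
```

Run:
```python
from h import *
rd(1)
```

```text
[[0.402, -0.136, 1.633, -0.305]]
MEAN [ 0.402 -0.136  1.633 -0.305]
t 7.22 p [ 0.5784 -0.2093  0.068 ] yawx 1.633 tilt [0.003 0.   ] M [ 0.245 -0.204  0.402] tau7 -0.136 j7 0.625 F [1.7 1.5 5.5] gf 45.1 w 0.454
```

carry_out(commands=[[[0,0,0,0,0,0.5],[0,0,0,0,0,0.5]]])

```text
clock: 7.38
position: [0.5784, -0.2093, 0.068]
ee_rot: [0.722, 0.692, 0.001, 0.001]
ft_force: [1.1, 0.6, 5.4]
grip_width: 0.456
grasp_force: 45.0
```

Run:
```python
from h import *
rd(1)
```

```text
[[0.379, 0.809, 1.528, -0.56]]
MEAN [ 0.379  0.809  1.528 -0.56 ]
t 7.38 p [ 0.5784 -0.2093  0.068 ] yawx 1.528 tilt [0.003 0.   ] M [ 0.25  -0.278  0.379] tau7 0.809 j7 0.532 F [1.1 0.6 5.4] gf 45.0 w 0.456
```

carry_out(commands=[[[0,0,0,0,0,0.5],[0,0,0,0,0,0.5],[0,0,0,0,0,0.3]]])

```text
clock: 7.63
position: [0.5784, -0.2092, 0.068]
ee_rot: [0.767, 0.641, 0.001, 0.001]
ft_force: [1.1, -0.0, 6.1]
grip_width: 0.457
grasp_force: 45.0
```

Run:
```python
from h import *
rd(1)
```

```text
[[0.524, -0.18, 1.392, -0.303]]
MEAN [ 0.524 -0.18   1.392 -0.303]
t 7.63 p [ 0.5784 -0.2092  0.068 ] yawx 1.392 tilt [0.003 0.   ] M [ 0.232 -0.254  0.524] tau7 -0.18 j7 0.411 F [ 1.1 -0.   6.1] gf 45.0 w 0.457
```

Knob c grips. Its joint torque stepped by 0.09 and then 0.136, so onset is near yaw 1.66. Next is b.

carry_out(commands=[[[0,0,0,0,0,0],[0,0,0,0,0,0],[0,0,0,0,0,0],[0,0,0,0,0,0],[0,0,-0.75,0,0,0],[0,0,-0.75,0,0,0],[0.733,-0.395,0,0,0,0],[0.733,-0.395,0,0,0,0],[0.733,-0.395,0,0,0,0],[0,0,0,0,0,0],[0,0,0.75,0,0,0],[0,0,0.75,0,0,0],[0,0,0,0,0,0],[0,0,0,0,0,0],[0,0,0,0,0,0]]], hand=-1)

```text
clock: 8.88
position: [0.5465, -0.1153, 0.068]
ee_rot: [0.767, 0.641, 0.0, 0.0]
ft_force: [-0.2, 0.6, 0.2]
grip_width: 0.996
grasp_force: 0.0
```

Run:
```python
from h import *
st();print(units(KN['b']))
```

```text
t 8.88 p [ 0.5465 -0.1153  0.068 ] yawx 1.393 tilt [ 0.001 -0.   ] M [-0.009 -0.009  0.003] tau7 0.029 j7 0.232 F [-0.2  0.6  0.2] gf 0.0 w 0.996
[ 0.01  0.   -0.  ]
```

carry_out(commands=[[[0.01,0,0,0,0,0],[0,0,0,0,0,0],[0,0,0,0,0,0],[0,0,0,0,0,0],[0,0,0,0,0,0],[0,0,0,0,0,0],[0,0,0,0,0,0],[0,0,0,0,0,0],[0,0,0,0,0,0.5],[0,0,0,0,0,0.5],[0,0,0,0,0,0.3]]], hand=1, force=45)

```text
clock: 9.8
position: [0.5475, -0.1145, 0.0679]
ee_rot: [0.81, 0.587, 0.001, 0.001]
ft_force: [2.9, -0.3, 7.2]
grip_width: 0.456
grasp_force: 45.9
```

Run:
```python
from h import *
rd(1)
```

```text
[[0.321, -0.026, 1.255, -0.308]]
MEAN [ 0.321 -0.026  1.255 -0.308]
t 9.8 p [ 0.5475 -0.1145  0.0679] yawx 1.255 tilt [ 0.003 -0.   ] M [-0.141 -0.507  0.321] tau7 -0.026 j7 0.108 F [ 2.9 -0.3  7.2] gf 45.9 w 0.456
```

carry_out(commands=[[[0,0,0,0,0,0.5],[0,0,0,0,0,0.5],[0,0,0,0,0,0.3]]])

```text
clock: 10.05
position: [0.5475, -0.1145, 0.0679]
ee_rot: [0.848, 0.531, 0.001, 0.001]
ft_force: [2.8, -1.0, 6.5]
grip_width: 0.459
grasp_force: 45.8
```

Run:
```python
from h import *
rd(1)
```

```text
[[0.318, -0.041, 1.119, -0.302]]
MEAN [ 0.318 -0.041  1.119 -0.302]
t 10.05 p [ 0.5475 -0.1145  0.0679] yawx 1.119 tilt [ 0.003 -0.   ] M [-0.092 -0.516  0.318] tau7 -0.041 j7 -0.013 F [ 2.8 -1.   6.5] gf 45.8 w 0.459
```

carry_out(commands=[[[0,0,0,0,0,0.5],[0,0,0,0,0,0.5],[0,0,0,0,0,0.3]]])

```text
clock: 10.3
position: [0.5475, -0.1145, 0.0679]
ee_rot: [0.882, 0.472, 0.001, 0.001]
ft_force: [2.8, -1.0, 7.3]
grip_width: 0.458
grasp_force: 45.8
```

Run:
```python
from h import *
rd(1)
```

```text
[[0.285, -0.043, 0.983, -0.303]]
MEAN [ 0.285 -0.043  0.983 -0.303]
t 10.3 p [ 0.5475 -0.1145  0.0679] yawx 0.983 tilt [ 0.003 -0.   ] M [-0.109 -0.559  0.285] tau7 -0.043 j7 -0.133 F [ 2.8 -1.   7.3] gf 45.8 w 0.458
```

carry_out(commands=[[[0,0,0,0,0,0.5],[0,0,0,0,0,0.5],[0,0,0,0,0,0.3]]])

```text
clock: 10.55
position: [0.5475, -0.1145, 0.0679]
ee_rot: [0.912, 0.411, 0.001, 0.001]
ft_force: [3.6, -0.7, 7.0]
grip_width: 0.455
grasp_force: 45.9
```

Run:
```python
from h import *
rd(1)
```

```text
[[0.37, -0.045, 0.847, -0.302]]
MEAN [ 0.37  -0.045  0.847 -0.302]
t 10.55 p [ 0.5475 -0.1145  0.0679] yawx 0.847 tilt [ 0.003 -0.   ] M [-0.115 -0.556  0.37 ] tau7 -0.045 j7 -0.252 F [ 3.6 -0.7  7. ] gf 45.9 w 0.455
```

The joint torque `tau7` is the quieter signal. It's still flat at -0.045, so knob b is still running free.

carry_out(commands=[[[0,0,0,0,0,0.5],[0,0,0,0,0,0.5],[0,0,0,0,0,0.3]]])

```text
clock: 10.8
position: [0.5475, -0.1145, 0.0679]
ee_rot: [0.938, 0.348, 0.001, 0.001]
ft_force: [3.0, -0.1, 8.2]
grip_width: 0.454
grasp_force: 45.9
```

Run:
```python
from h import *
rd(1)
```

```text
[[0.377, -0.047, 0.71, -0.299]]
MEAN [ 0.377 -0.047  0.71  -0.299]
t 10.8 p [ 0.5475 -0.1145  0.0679] yawx 0.71 tilt [ 0.003 -0.   ] M [-0.138 -0.46   0.377] tau7 -0.047 j7 -0.371 F [ 3.  -0.1  8.2] gf 45.9 w 0.454
```

carry_out(commands=[[[0,0,0,0,0,0.5],[0,0,0,0,0,0.5],[0,0,0,0,0,0.3]]])

```text
clock: 11.05
position: [0.5475, -0.1144, 0.0679]
ee_rot: [0.959, 0.283, 0.001, 0.001]
ft_force: [2.8, -0.3, 7.9]
grip_width: 0.458
grasp_force: 45.9
```

Run:
```python
from h import *
rd(1)
```

```text
[[0.306, -0.048, 0.574, -0.297]]
MEAN [ 0.306 -0.048  0.574 -0.297]
t 11.05 p [ 0.5475 -0.1144  0.0679] yawx 0.574 tilt [ 0.003 -0.   ] M [-0.13  -0.501  0.306] tau7 -0.048 j7 -0.489 F [ 2.8 -0.3  7.9] gf 45.9 w 0.458
```

carry_out(commands=[[[0,0,0,0,0,0.5],[0,0,0,0,0,0.5],[0,0,0,0,0,0.3]]])

```text
clock: 11.3
position: [0.5475, -0.1145, 0.0679]
ee_rot: [0.976, 0.217, 0.001, 0.001]
ft_force: [2.6, 0.2, 7.6]
grip_width: 0.457
grasp_force: 46.0
```

Run:
```python
from h import *
rd(1)
```

```text
[[0.356, -0.069, 0.438, -0.294]]
MEAN [ 0.356 -0.069  0.438 -0.294]
t 11.3 p [ 0.5475 -0.1145  0.0679] yawx 0.438 tilt [ 0.003 -0.   ] M [-0.098 -0.457  0.356] tau7 -0.069 j7 -0.606 F [2.6 0.2 7.6] gf 46.0 w 0.457
```

carry_out(commands=[[[0,0,0,0,0,0.5],[0,0,0,0,0,0.5],[0,0,0,0,0,0.3]]])

```text
clock: 11.55
position: [0.5475, -0.1144, 0.0679]
ee_rot: [0.989, 0.151, 0.001, 0.0]
ft_force: [2.4, -0.1, 7.1]
grip_width: 0.454
grasp_force: 46.1
```

Run:
```python
from h import *
rd(1)
```

```text
[[0.479, -0.156, 0.302, -0.292]]
MEAN [ 0.479 -0.156  0.302 -0.292]
t 11.55 p [ 0.5475 -0.1144  0.0679] yawx 0.302 tilt [ 0.003 -0.   ] M [-0.112 -0.491  0.479] tau7 -0.156 j7 -0.723 F [ 2.4 -0.1  7.1] gf 46.1 w 0.454
```

Knob b grips, with onset near yaw 0.40. Next is d.

carry_out(commands=[[[0,0,0,0,0,0],[0,0,0,0,0,0],[0,0,0,0,0,0],[0,0,0,0,0,0],[0,0,-0.75,0,0,0],[0,0,-0.75,0,0,0],[-0.618,0.632,0,0,0,0],[-0.618,0.632,0,0,0,0],[-0.618,0.632,0,0,0,0],[-0.618,0.632,0,0,0,0],[0,0,0,0,0,0],[0,0,0.75,0,0,0],[0,0,0.75,0,0,0],[0,0,0,0,0,0],[0,0,0,0,0,0],[0,0,0,0,0,0]]], hand=-1)

```text
clock: 12.88
position: [0.4823, -0.2407, 0.0679]
ee_rot: [0.988, 0.151, 0.0, 0.0]
ft_force: [0.8, 0.0, -0.1]
grip_width: 0.998
grasp_force: 0.0
```

Run:
```python
from h import *
st();print(units(KN['d']))
```

```text
t 12.88 p [ 0.4823 -0.2407  0.0679] yawx 0.304 tilt [ 0.001 -0.001] M [-0.024 -0.019  0.045] tau7 0.026 j7 -0.478 F [ 0.8  0.  -0.1] gf 0.0 w 0.998
[ 0.  0. -0.]
```

carry_out(commands=[[[0,0,0,0,0,0],[0,0,0,0,0,0],[0,0,0,0,0,0],[0,0,0,0,0,0],[0,0,0,0,0,0],[0,0,0,0,0,0],[0,0,0,0,0,0],[0,0,0,0,0,0],[0,0,0,0,0,0.5],[0,0,0,0,0,0.5],[0,0,0,0,0,0.3]]], hand=1, force=45)

```text
clock: 13.8
position: [0.4825, -0.2406, 0.0676]
ee_rot: [0.997, 0.083, 0.001, 0.0]
ft_force: [-0.9, 0.6, 8.0]
grip_width: 0.456
grasp_force: 44.8
```

Run:
```python
from h import *
rd(1)
```

```text
[[0.313, -0.043, 0.166, -0.291]]
MEAN [ 0.313 -0.043  0.166 -0.291]
t 13.8 p [ 0.4825 -0.2406  0.0676] yawx 0.166 tilt [ 0.001 -0.   ] M [0.175 0.348 0.313] tau7 -0.043 j7 -0.594 F [-0.9  0.6  8. ] gf 44.8 w 0.456
```

carry_out(commands=[[[0,0,0,0,0,0.5],[0,0,0,0,0,0.5],[0,0,0,0,0,0.3]]])

```text
clock: 14.05
position: [0.4825, -0.2404, 0.0676]
ee_rot: [1.0, 0.015, 0.0, 0.0]
ft_force: [-1.6, 0.1, 7.8]
grip_width: 0.456
grasp_force: 44.9
```

Run:
```python
from h import *
rd(1)
```

```text
[[0.338, -0.058, 0.03, -0.288]]
MEAN [ 0.338 -0.058  0.03  -0.288]
t 14.05 p [ 0.4825 -0.2404  0.0676] yawx 0.03 tilt [ 0.001 -0.   ] M [0.255 0.368 0.338] tau7 -0.058 j7 -0.709 F [-1.6  0.1  7.8] gf 44.9 w 0.456
```

carry_out(commands=[[[0,0,0,0,0,0.5],[0,0,0,0,0,0.5],[0,0,0,0,0,0.3]]])

```text
clock: 14.3
position: [0.4825, -0.2403, 0.0676]
ee_rot: [0.999, -0.053, 0.0, -0.0]
ft_force: [-1.7, 1.3, 8.1]
grip_width: 0.454
grasp_force: 44.9
```

Run:
```python
from h import *
rd(1)
```

```text
[[0.324, -0.058, -0.106, -0.287]]
MEAN [ 0.324 -0.058 -0.106 -0.287]
t 14.3 p [ 0.4825 -0.2403  0.0676] yawx -0.106 tilt [0.001 0.   ] M [0.361 0.345 0.324] tau7 -0.058 j7 -0.823 F [-1.7  1.3  8.1] gf 44.9 w 0.454
```

carry_out(commands=[[[0,0,0,0,0,0.5],[0,0,0,0,0,0.5],[0,0,0,0,0,0.3]]])

```text
clock: 14.55
position: [0.4825, -0.2402, 0.0676]
ee_rot: [0.993, -0.121, 0.0, -0.0]
ft_force: [-2.2, 2.3, 8.4]
grip_width: 0.457
grasp_force: 44.9
```

Run:
```python
from h import *
rd(1)
```

```text
[[0.286, -0.059, -0.242, -0.286]]
MEAN [ 0.286 -0.059 -0.242 -0.286]
t 14.55 p [ 0.4825 -0.2402  0.0676] yawx -0.242 tilt [0.001 0.   ] M [0.46  0.405 0.286] tau7 -0.059 j7 -0.937 F [-2.2  2.3  8.4] gf 44.9 w 0.457
```

carry_out(commands=[[[0,0,0,0,0,0.5],[0,0,0,0,0,0.5],[0,0,0,0,0,0.3]]])

```text
clock: 14.8
position: [0.4825, -0.2401, 0.0676]
ee_rot: [0.982, -0.188, 0.0, -0.0]
ft_force: [-1.5, 2.8, 9.3]
grip_width: 0.454
grasp_force: 45.0
```

Run:
```python
from h import *
rd(1)
```

```text
[[0.325, -0.058, -0.378, -0.285]]
MEAN [ 0.325 -0.058 -0.378 -0.285]
t 14.8 p [ 0.4825 -0.2401  0.0676] yawx -0.378 tilt [0.001 0.   ] M [0.455 0.452 0.325] tau7 -0.058 j7 -1.05 F [-1.5  2.8  9.3] gf 45.0 w 0.454
```

carry_out(commands=[[[0,0,0,0,0,0.5],[0,0,0,0,0,0.5],[0,0,0,0,0,0.3]]])

```text
clock: 15.05
position: [0.4826, -0.2401, 0.0676]
ee_rot: [0.967, -0.254, 0.0, -0.0]
ft_force: [-1.6, 3.1, 8.4]
grip_width: 0.454
grasp_force: 45.2
```

Run:
```python
from h import *
rd(1)
```

```text
[[0.39, -0.14, -0.514, -0.291]]
MEAN [ 0.39  -0.14  -0.514 -0.291]
t 15.05 p [ 0.4826 -0.2401  0.0676] yawx -0.514 tilt [0.001 0.001] M [0.555 0.463 0.39 ] tau7 -0.14 j7 -1.164 F [-1.6  3.1  8.4] gf 45.2 w 0.454
```

carry_out(commands=[[[0,0,0,0,0,0.4],[0,0,0,0,0,0.3],[0,0,0,0,0,0.3]]])

```text
clock: 15.3
position: [0.4826, -0.24, 0.0675]
ee_rot: [0.953, -0.304, 0.0, -0.0]
ft_force: [-2.3, 3.1, 9.3]
grip_width: 0.456
grasp_force: 45.1
```

Run:
```python
from h import *
rd(1)
print(units(KN['a'],KN['d']))
```

```text
[[0.434, 0.201, -0.618, -0.323]]
MEAN [ 0.434  0.201 -0.618 -0.323]
t 15.3 p [ 0.4826 -0.24    0.0675] yawx -0.618 tilt [0.001 0.001] M [0.622 0.382 0.434] tau7 0.201 j7 -1.253 F [-2.3  3.1  9.3] gf 45.1 w 0.456
[-2.01 -1.49  0.  ]
```

All four now grip, in the order a, c, b, d. I'll unwind the wrist above the chamber and go back to a.

carry_out(commands=[[[0,0,0,0,0,0],[0,0,0,0,0,0],[0,0,0,0,0,0],[0,0,0,0,0,0],[0,0,-0.75,0,0,0],[0,0,-0.75,0,0,0],[0,0,0,0,0,-1],[0,0,0,0,0,-1],[0,0,0,0,0,-1],[0,0,0,0,0,-1],[0,0,0,0,0,-1],[0,0,0,0,0,-1],[0,0,0,0,0,-1],[0,0,0,0,0,-1],[0,0,0,0,0,-1],[0,0,0,0,0,-1],[0,0,0,0,0,-1],[0,0,0,0,0,-1],[0,0,0,0,0,-1]]], hand=-1)

```text
clock: 16.88
position: [0.4818, -0.2404, 0.1267]
ee_rot: [0.931, 0.366, 0.0, -0.0]
ft_force: [-0.2, -0.0, 1.0]
grip_width: 1.002
grasp_force: 0.0
```

carry_out(commands=[[[0,0,0,0,0,-1],[0,0,0,0,0,-1],[0,0,0,0,0,-1],[0,0,0,0,0,-1],[0,0,0,0,0,-1],[0,0,0,0,0,-1],[0,0,0,0,0,-1],[0,0,0,0,0,-1],[0,0,0,0,0,-1],[0,0,0,0,0,-1],[0,0,0,0,0,-1],[0,0,0,0,0,-1],[0,0,0,0,0,0],[0,0,0,0,0,0]]])

```text
clock: 18.05
position: [0.4818, -0.2405, 0.1267]
ee_rot: [0.541, 0.841, 0.0, -0.0]
ft_force: [1.4, -0.5, -0.5]
grip_width: 1.003
grasp_force: 0.0
```

Run:
```python
from h import *
st();print(units(KN['a']));p=camera_params("top")
im=camera("top")[:,:,::-1];cv2.imwrite("pics/t2.png",cv2.resize(im[160:290,200:400],None,fx=4,fy=4,interpolation=cv2.INTER_CUBIC))
```

```text
t 18.05 p [ 0.4818 -0.2405  0.1267] yawx 1.997 tilt [0. 0.] M [-0.006 -0.054  0.061] tau7 0.786 j7 0.985 F [ 1.4 -0.5 -0.5] gf 0.0 w 1.003
[2.47 0.29 1.47]
```

carry_out(commands=[[[0.823,0.097,0,0,0,0],[0.823,0.097,0,0,0,0],[0.823,0.097,0,0,0,0],[0,0,0,0,0,0],[0,0,0.73,0,0,0],[0,0,0.74,0,0,0],[0,0,0,0,0,0],[0,0,0,0,0,0],[0,0,0,0,0,0]]])

```text
clock: 18.85
position: [0.4519, -0.1462, 0.069]
ee_rot: [0.541, 0.841, -0.0, 0.0]
ft_force: [1.1, 0.1, 0.6]
grip_width: 0.998
grasp_force: 0.0
```

Run:
```python
from h import *
st();print(units(KN['a']))
```

```text
t 18.85 p [ 0.4519 -0.1462  0.069 ] yawx 1.999 tilt [ 0.001 -0.   ] M [-0.042  0.027 -0.03 ] tau7 -0.001 j7 0.789 F [1.1 0.1 0.6] gf 0.0 w 0.998
[ 0.02 -0.    0.03]
```

carry_out(commands=[[[0.02,0,0.02,0,0,0],[0,0,0,0,0,0],[0,0,0,0,0,0],[0,0,0,0,0,0],[0,0,0,0,0,0],[0,0,0,0,0,0],[0,0,0,0,0,0],[0,0,0,0,0,0],[0,0,0,0,0,0.75],[0,0,0,0,0,0.75],[0,0,0,0,0,0.75],[0,0,0,0,0,0.75],[0,0,0,0,0,0.75],[0,0,0,0,0,0.75],[0,0,0,0,0,0.75],[0,0,0,0,0,0.75],[0,0,0,0,0,0.75],[0,0,0,0,0,0.5],[0,0,0,0,0,0.5],[0,0,0,0,0,0.3]]], hand=1, force=48)

```text
clock: 20.52
position: [0.4526, -0.1447, 0.0682]
ee_rot: [0.838, 0.546, 0.001, 0.001]
ft_force: [1.9, 1.0, 5.5]
grip_width: 0.456
grasp_force: 47.5
```

Run:
```python
from h import *
rd(1)
```

```text
[[0.602, -0.272, 1.156, -0.324]]
MEAN [ 0.602 -0.272  1.156 -0.324]
t 20.52 p [ 0.4526 -0.1447  0.0682] yawx 1.156 tilt [0.003 0.   ] M [ 0.214 -0.487  0.602] tau7 -0.272 j7 -0.017 F [1.9 1.  5.5] gf 47.5 w 0.456
```

carry_out(commands=[[[0,0,0,0,0,0.5],[0,0,0,0,0,0.5],[0,0,0,0,0,0.3]]])

```text
clock: 20.77
position: [0.4527, -0.1448, 0.0682]
ee_rot: [0.873, 0.488, 0.001, 0.001]
ft_force: [2.4, 1.5, 5.4]
grip_width: 0.455
grasp_force: 47.5
```

Run:
```python
from h import *
rd(1)
print(units(KN['c'],KN['a']))
```

```text
[[0.642, -0.272, 1.02, -0.321]]
MEAN [ 0.642 -0.272  1.02  -0.321]
t 20.77 p [ 0.4527 -0.1448  0.0682] yawx 1.02 tilt [ 0.003 -0.   ] M [ 0.252 -0.537  0.642] tau7 -0.272 j7 -0.145 F [2.4 1.5 5.4] gf 47.5 w 0.455
[0.28 3.52 0.01]
```

carry_out(commands=[[[0,0,0,0,0,0],[0,0,0,0,0,0],[0,0,0,0,0,0],[0,0,0,0,0,0],[0,0,-0.75,0,0,0],[0,0,-0.75,0,0,0],[0.07,0.88,0,0,0,0],[0.07,0.88,0,0,0,0],[0.07,0.88,0,0,0,0],[0.07,0.88,0,0,0,0],[0,0,0,0,0,0],[0,0,0.75,0,0,0],[0,0,0.75,0,0,0],[0,0,0,0,0,0],[0,0,0,0,0,0],[0,0,0,0,0,0]]], hand=-1)

```text
clock: 22.1
position: [0.5774, -0.2093, 0.0686]
ee_rot: [0.872, 0.489, 0.0, 0.0]
ft_force: [0.5, 0.8, 0.2]
grip_width: 1.003
grasp_force: 0.0
```

Run:
```python
from h import *
st();print(units(KN['c']))
```

```text
t 22.1 p [ 0.5774 -0.2093  0.0686] yawx 1.021 tilt [ 0.001 -0.   ] M [-0.051  0.004  0.014] tau7 0.019 j7 0.061 F [0.5 0.8 0.2] gf 0.0 w 1.003
[-0.01  0.01  0.01]
```

carry_out(commands=[[[0,0.01,0.01,0,0,0],[0,0,0,0,0,0],[0,0,0,0,0,0],[0,0,0,0,0,0],[0,0,0,0,0,0],[0,0,0,0,0,0],[0,0,0,0,0,0],[0,0,0,0,0,0],[0,0,0,0,0,0.7],[0,0,0,0,0,0.7],[0,0,0,0,0,0.7],[0,0,0,0,0,0.7],[0,0,0,0,0,0.7],[0,0,0,0,0,0.7],[0,0,0,0,0,0.7],[0,0,0,0,0,0.5],[0,0,0,0,0,0.5],[0,0,0,0,0,0.3]]], hand=1)

```text
clock: 23.6
position: [0.5784, -0.2096, 0.0679]
ee_rot: [0.983, 0.184, 0.001, 0.001]
ft_force: [0.7, -0.4, 7.3]
grip_width: 0.453
grasp_force: 48.5
```

Run:
```python
from h import *
rd(1)
```

```text
[[0.53, -0.286, 0.37, -0.296]]
MEAN [ 0.53  -0.286  0.37  -0.296]
t 23.6 p [ 0.5784 -0.2096  0.0679] yawx 0.37 tilt [ 0.002 -0.001] M [-0.207 -0.187  0.53 ] tau7 -0.286 j7 -0.51 F [ 0.7 -0.4  7.3] gf 48.5 w 0.453
```

carry_out(commands=[[[0,0,0,0,0,0.5],[0,0,0,0,0,0.5],[0,0,0,0,0,0.3]]])

```text
clock: 23.85
position: [0.5784, -0.2096, 0.068]
ee_rot: [0.993, 0.117, 0.001, 0.001]
ft_force: [0.0, -0.2, 6.7]
grip_width: 0.455
grasp_force: 48.5
```

Run:
```python
from h import *
rd(1)
print(units(KN['b'],KN['c']))
```

```text
[[0.589, -0.29, 0.234, -0.3]]
MEAN [ 0.589 -0.29   0.234 -0.3  ]
t 23.85 p [ 0.5784 -0.2096  0.068 ] yawx 0.234 tilt [ 0.002 -0.001] M [-0.216 -0.264  0.589] tau7 -0.29 j7 -0.629 F [ 0.  -0.2  6.7] gf 48.5 w 0.455
[-0.2  -2.49 -0.  ]
```

carry_out(commands=[[[0,0,0,0,0,0],[0,0,0,0,0,0],[0,0,0,0,0,0],[0,0,0,0,0,0],[0,0,-0.75,0,0,0],[0,0,-0.75,0,0,0],[-0.067,-0.83,0,0,0,0],[-0.067,-0.83,0,0,0,0],[-0.067,-0.83,0,0,0,0],[0,0,0,0,0,-1],[0,0,0,0,0,-1],[0,0,0,0,0,-1],[0,0,0,0,0,-1],[0,0,0,0,0,-1],[0,0,0,0,0,-1],[0,0,0,0,0,-1],[0,0,0,0,0,-1],[0,0,0,0,0,-1],[0,0,0,0,0,-1]]], hand=-1)

```text
clock: 25.43
position: [0.546, -0.1142, 0.1266]
ee_rot: [0.799, 0.601, 0.0, -0.0]
ft_force: [0.3, -0.5, -0.9]
grip_width: 1.0
grasp_force: 0.0
```

carry_out(commands=[[[0,0,0,0,0,0],[0,0,0.75,0,0,0],[0,0,0.75,0,0,0],[0,0,0,0,0,0],[0,0,0,0,0,0],[0,0,0,0,0,0]]])

```text
clock: 25.93
position: [0.5467, -0.1147, 0.068]
ee_rot: [0.802, 0.598, 0.0, 0.0]
ft_force: [0.3, -0.9, 0.4]
grip_width: 1.001
grasp_force: 0.0
```

Run:
```python
from h import *
st();print(units(KN['b']))
```

```text
t 25.93 p [ 0.5467 -0.1147  0.068 ] yawx 1.281 tilt [ 0.001 -0.   ] M [-0.006 -0.037 -0.032] tau7 -0.018 j7 0.142 F [ 0.3 -0.9  0.4] gf 0.0 w 1.001
[-0. -0.  0.]
```

Knob b needs about +0.98 rad, in the same two-stage way as a.

carry_out(commands=[[[0,0,0,0,0,0],[0,0,0,0,0,0],[0,0,0,0,0,0],[0,0,0,0,0,0],[0,0,0,0,0,0],[0,0,0,0,0,0],[0,0,0,0,0,0],[0,0,0,0,0,0],[0,0,0,0,0,0.75],[0,0,0,0,0,0.75],[0,0,0,0,0,0.75],[0,0,0,0,0,0.75],[0,0,0,0,0,0.75],[0,0,0,0,0,0.75],[0,0,0,0,0,0.75],[0,0,0,0,0,0.75],[0,0,0,0,0,0.75],[0,0,0,0,0,0.5],[0,0,0,0,0,0.5],[0,0,0,0,0,0.3]]], hand=1)

```text
clock: 27.6
position: [0.5476, -0.1144, 0.0679]
ee_rot: [0.976, 0.217, 0.001, 0.001]
ft_force: [1.5, -1.0, 7.2]
grip_width: 0.452
grasp_force: 48.4
```

Run:
```python
from h import *
rd(1)
```

```text
[[0.581, -0.295, 0.438, -0.295]]
MEAN [ 0.581 -0.295  0.438 -0.295]
t 27.6 p [ 0.5476 -0.1144  0.0679] yawx 0.438 tilt [ 0.003 -0.001] M [-0.118 -0.339  0.581] tau7 -0.295 j7 -0.593 F [ 1.5 -1.   7.2] gf 48.4 w 0.452
```

carry_out(commands=[[[0,0,0,0,0,0.5],[0,0,0,0,0,0.5],[0,0,0,0,0,0.3]]])

```text
clock: 27.85
position: [0.5476, -0.1144, 0.0679]
ee_rot: [0.989, 0.151, 0.001, 0.0]
ft_force: [1.6, -0.3, 7.4]
grip_width: 0.453
grasp_force: 48.4
```

Run:
```python
from h import *
rd(1)
print(units(KN['d'],KN['b']))
```

```text
[[0.56, -0.297, 0.302, -0.292]]
MEAN [ 0.56  -0.297  0.302 -0.292]
t 27.85 p [ 0.5476 -0.1144  0.0679] yawx 0.302 tilt [ 0.003 -0.001] M [-0.188 -0.277  0.56 ] tau7 -0.297 j7 -0.709 F [ 1.6 -0.3  7.4] gf 48.4 w 0.453
[-2.47  2.53 -0.  ]
```

carry_out(commands=[[[0,0,0,0,0,0],[0,0,0,0,0,0],[0,0,0,0,0,0],[0,0,0,0,0,0],[0,0,-0.75,0,0,0],[0,0,-0.75,0,0,0],[-0.618,0.632,0,0,0,0],[-0.618,0.632,0,0,0,0],[-0.618,0.632,0,0,0,0],[-0.618,0.632,0,0,0,0],[0,0,0,0,0,0],[0,0,0.75,0,0,0],[0,0,0.75,0,0,0],[0,0,0,0,0,0],[0,0,0,0,0,0],[0,0,0,0,0,0]]], hand=-1)

```text
clock: 29.18
position: [0.4825, -0.2407, 0.068]
ee_rot: [0.988, 0.151, 0.0, 0.0]
ft_force: [0.4, 0.4, 0.3]
grip_width: 1.0
grasp_force: 0.0
```

Run:
```python
from h import *
st();print(units(KN['d']))
```

```text
t 29.18 p [ 0.4825 -0.2407  0.068 ] yawx 0.304 tilt [ 0.001 -0.001] M [-0.02   0.002  0.087] tau7 0.025 j7 -0.466 F [0.4 0.4 0.3] gf 0.0 w 1.0
[-0. -0. -0.]
```

carry_out(commands=[[[0,0,0,0,0,0],[0,0,0,0,0,0],[0,0,0,0,0,0],[0,0,0,0,0,0],[0,0,0,0,0,0],[0,0,0,0,0,0],[0,0,0,0,0,0],[0,0,0,0,0,0],[0,0,0,0,0,0.7],[0,0,0,0,0,0.7],[0,0,0,0,0,0.7],[0,0,0,0,0,0.7],[0,0,0,0,0,0.7],[0,0,0,0,0,0.7],[0,0,0,0,0,0.7],[0,0,0,0,0,0.7],[0,0,0,0,0,0.7],[0,0,0,0,0,0.5],[0,0,0,0,0,0.5],[0,0,0,0,0,0.3]]], hand=1)

```text
clock: 30.85
position: [0.4827, -0.2402, 0.0676]
ee_rot: [0.97, -0.244, 0.0, -0.0]
ft_force: [-1.4, 2.2, 9.0]
grip_width: 0.453
grasp_force: 48.3
```

Run:
```python
from h import *
rd(1)
```

```text
[[0.527, -0.282, -0.493, -0.295]]
MEAN [ 0.527 -0.282 -0.493 -0.295]
t 30.85 p [ 0.4827 -0.2402  0.0676] yawx -0.493 tilt [0.001 0.   ] M [0.442 0.517 0.527] tau7 -0.282 j7 -1.135 F [-1.4  2.2  9. ] gf 48.3 w 0.453
```

carry_out(commands=[[[0,0,0,0,0,0.5],[0,0,0,0,0,0.5],[0,0,0,0,0,0.3]]])

```text
clock: 31.1
position: [0.4828, -0.2401, 0.0676]
ee_rot: [0.951, -0.309, 0.0, -0.0]
ft_force: [-1.3, 2.7, 9.0]
grip_width: 0.454
grasp_force: 48.2
```

Run:
```python
from h import *
rd(1)
```

```text
[[0.608, -0.277, -0.629, -0.301]]
MEAN [ 0.608 -0.277 -0.629 -0.301]
t 31.1 p [ 0.4828 -0.2401  0.0676] yawx -0.629 tilt [0.001 0.   ] M [0.445 0.428 0.608] tau7 -0.277 j7 -1.253 F [-1.3  2.7  9. ] gf 48.2 w 0.454
```

carry_out(commands=[[[0,0,0,0,0,0],[0,0,0,0,0,0],[0,0,0,0,0,0],[0,0,0,0,0,0],[0,0,-0.8,0,0,0],[0,0,-0.8,0,0,0],[0,0,-0.8,0,0,0],[0,0,-0.8,0,0,0],[-0.51,-0.71,0,0,0,0],[-0.51,-0.71,0,0,0,0],[-0.51,-0.71,0,0,0,0],[-0.51,-0.71,0,0,0,0],[-0.51,-0.71,0,0,0,0],[-0.51,-0.71,0,0,0,0],[-0.51,-0.71,0,0,0,0],[-0.51,-0.71,0,0,0,0],[-0.51,-0.71,0,0,0,0],[0,0,0,0,0,0]]], hand=-1)

```text
clock: 32.6
position: [0.4831, 0.0818, 0.1946]
ee_rot: [0.953, -0.304, -0.0, -0.001]
ft_force: [-0.7, 0.6, 0.1]
grip_width: 0.998
grasp_force: 0.0
```

Run:
```python
from h import *
st();p=camera_params("top")
im=camera("top")[:,:,::-1];cv2.imwrite("pics/t3f.png",im)
old=cv2.imread("pics/top.png")
r=[]
for k in "abcd":
    u,v=proj(p,KN[k]+[0,0,.03]).round().astype(int)
    r.append(np.vstack([cv2.resize(i[v-14:v+14,u-14:u+14],(200,200),interpolation=cv2.INTER_CUBIC) for i in(old,im)]))
cv2.imwrite("pics/t3.png",np.hstack(r))
```

```text
t 32.6 p [0.4831 0.0818 0.1946] yawx -0.618 tilt [0.    0.001] M [-0.004  0.014 -0.015] tau7 -1.166 j7 -2.367 F [-0.7  0.6  0.1] gf 0.0 w 0.998
```

View pics/t3.png

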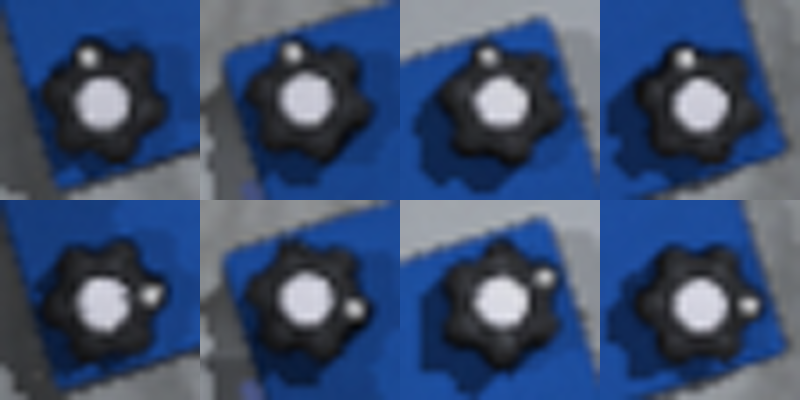

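The dots turned from about -17° to 80° (a), 102° (b), 61° (c) and 90° (d). That is 1.68, 2.06, 1.35 and 1.88 rad, matching the hand's turns, so nothing slipped. Each knob ends about 1.08 rad past onset, between tight (0.85) and crushed (1.4).

```bash
python3 -c "
from workcell import *
print(hand_in())"
```

```text
the job is handed in; nothing more can be done
None
```

I tightened all four knobs crosswise in two passes (a, c, b, d, then again), each ending about 1.1 rad past the point where it began to grip; I let go, moved clear and handed the job in at about 33 s, with no verdict shown.

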